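# Lock the photo tube and present the camera adapter that holds the lens

### The job

The microscope's trinocular head is off its stand and needs its camera adapter: first turn the lock collar of its photo tube fully home to the locked mark. Then heft the two identical-looking capped camera adapters standing on the black mat: stand the lighter one, which is empty, upright in the grey tray and let go of it, and take the heavier one, which has the lens in it, and hold it upright, centred a few centimetres above the mouth of the photo tube and touching nothing but your gripper. Finish while still holding it there, ready for me to take off the caps and fasten it; do not tip either adapter over or push the other things on the bench about.

Things in the scene. Friction and masses are not known exactly. Their poses are not given: they have to be found in the camera images.
- head: White trinocular microscope head, fixed on a low dark round mount. Origin: photo tube axis at bench level; z up; +x: where the two eyepieces point (to 190 mm out, 145 mm high). Housing 108 mm wide (y), x -56 to +105 mm, flat top at 97 mm, round dark deck on it 96 mm across, top at 101 mm. A small pull rod on the -y side reaches y -75 mm.
- photo_mouth (a point): Centre of the open mouth of the photo tube: a short black upright tube on top of the head, rim 42 mm outer diameter, 136 mm above the bench. z up.
- collar (a joint): Angle (rad) of the lock collar: knurled aluminium ring, 60 mm across, 103 to 116 mm above bench, around the photo tube's foot, turning on the tube's axis. 0 = open, lever along head +y. Grows anticlockwise from above (lever swings from head +y to -x) to 1.2 = locked: firm end stop, lever over the long white mark. Stays where left; friction 0.12 N m.
- lever_pin (a point): Centre of the top of the collar lever's upright black finger pin, 149 mm above the bench, 54 mm from the collar axis. Pin 12 mm in diameter, free over its upper 34 mm; below it the lever, 17 mm wide, top 115 mm above the bench. Moves with the collar.
- adapter_1: One of two camera adapters alike from outside: capped aluminium tube, 74 mm tall. Bottom cap 45 mm across to height 10; tube 40 mm across from 10 to 54 (grip here); collar 43 mm across to 62; top cap 34 mm across. Origin: centre of underside, z up. One of the two, either, is empty (0.15 to 0.19 kg), the other has a lens group inside (0.30 to 0.39 kg; 1.5 mm of play).
- adapter_2: The other camera adapter, same shape, size and axes as adapter_1. At the start the two stand about 100 mm apart, centre to centre, on the black mat.
- bench_mat: Thin black rubber mat fixed on the bench, 210 mm (x) by 130 mm (y), 3 mm thick, on which both adapters stand at the start, about 50 mm either side of its centre along its x. Origin: centre of the underside.
- tray: Grey open parts tray, fixed, 220 mm (x) by 140 mm (y) outside, walls 4 mm thick and 18 mm high, floor 4 mm thick (inner floor 4 mm above the bench). Room for both adapters side by side along its x. Origin: centre of the underside.
- oil_bottle: Bystander: small amber bottle with white cap, 28 mm diameter, 62 mm tall, loose. Origin: centre of the underside.
- wash_bottle: Bystander: white plastic bottle, 64 mm diameter, 155 mm tall, loose. Origin: centre of the underside.
- objective_can: Bystander: clear objective canister with black lid, 41 mm diameter, 50 mm tall, loose. Origin: centre of the underside.
Mind the look-alikes: they are no part of the job. Leave any blue or green look-alike of the adapter_2 alone.

How it is judged:
By the outcome, as a careful person would: the job done as asked, in the order asked, and still so for the second after the job is handed in, while the arm keeps its last pose, push and grip.
It also fails if it takes over 72 s, if anything falls off the work surface, if the arm or the gripper's body presses on something with over 40 N, if the wrist force passes 120 N, or if a joint passes its speed limit or range.

### The arm

A 6-joint arm with a two-finger parallel gripper is mounted at the origin on the work surface. World frame = base frame: x ahead of the robot, y to its left, z up, the work surface at z = 0. Lengths are in mm, angles in rad, forces in N, time in s.
With the tool pointing down it reaches from about 350 to 975 mm from the base axis. Payload 7.1 kg.
Tool frame: the origin (TCP) lies on the mounting face of the last link; the fingertips stand 182 mm ahead of it and the grasp point (between the pads) lies 163 mm ahead of it (ctrl.tcp_to_tips is the distance from the TCP to the fingertips, in mm); z points along the fingers, y is the direction in which the jaws open and shut (so a half turn about z gives the same grasp; the last joint's range is limited). The gripper opens to 88 mm and grips with 3 to 60 N. Pads are 20 mm wide; open, the fingers measure 115 mm over their backs; the gripper's body (75 mm by 178 mm) begins 61 mm behind the grasp point.
Start: joints at [1.11, 0.423, 1.63, -0, 1.089, -0.019], TCP at [267.198, 564.988, 404.675] pointing down, gripper open.
Joint ranges: [-3, 3], [-0.9, 2.11], [0.09, 2.58], [-1.31, 4.45], [0.11, 2.69], [-2.54, 2.54]. Speed limits (rad/s): [2.39, 2.39, 3.01, 3.14, 3.14, 3.14].

### API

Orientations are given as a rotation vector (axis times angle).
In Python, from workcell import ctrl gives the robot as it stands. The module is installed in compiled form; this text tells all that it offers.
- The arm moves only by the tool send_rows, never from a script. Its argument "commands" is a list of rows, each an object with "translation": the shift along the world's x, y, z normalised to -1 to 1, where 1 is 0.1 m, a list of three; "twist": the turn, a rotation vector about the world's x, y, z normalised to -1 to 1, where 1 is 0.5 rad, a list of three. A call has exactly 10 rows; each row is the pose to reach, as a shift and turn from the pose commanded when the call began; what a row does not reach only later rows make up. A row lasts 1/10 s, in which the tool goes at most 50 mm and 8.59 degrees, less where a joint would pass 70% of its speed; a pose out of reach is approached as far as the arm can. A call with a number of a shift or a turn outside -1 to 1 is refused whole. A call with a gripper value outside its range is refused whole. "grip" is the closure, from -1 (fully open) to 1 (shut), set as the call begins (left out, the last holds). The fingers move at their own pace and stop on an object; the grip force is fixed at half the most. Time passes only in rows, so rows that repeat a pose let the fingers close, or fill a call up. It gives the time, the measured TCP pose, the force and the opening at its end, in the units of the state.
- ctrl.get_obs(): the state, without advancing time (a new reading comes with each control period).
- ctrl.get_image(name): name is "scene" or "top" or "wrist"; returns a dict with "img" (420x560x3 uint8, red, green, blue), "intrinsics" (3x3 intrinsics, pixels), "cam_to_world" (4x4, takes a point from camera to world coordinates). Camera axes: x right, y down, z forward; pixel columns grow to the right and rows downward; lengths in mm; the calibration is good to about 2 mm. A picture is of the moment at which its call begins. There is no depth.
- ctrl.close_job(): hands the job in, once; it reports no verdict.
The state is a dict: "t": time; "qpos": joint angles; "qvel": joint speeds; "joint_torque": joint torques, N m; "ee_pos": TCP position; "orientation": TCP orientation; "ft_force": force on the tool from outside, world axes, zero at the start; "moment": the same for the moment, N m; "width": finger opening in mm.
Only numpy, scipy, OpenCV 4.12 (cv2) and the standard library are available. Lean on these libraries where they do the work, as an engineer would, in place of code of your own. Each camera call takes 0.05 s, during which the arm holds its last target. There are 200 camera calls.

## Working session

There is one attempt and no reset: what is moved stays moved. The work goes in short steps, Python scripts to look and compute and a tool call to move; the robot and the scene stay as the last step left them, time stands still between calls to the robot, and variables do not carry over. Pictures are saved under pics/ and viewed, about 8 in all and at most 12, crops included, and the job is handed in when it is done.

Besides the shell and the picture viewer there is one more tool, called after ">>>" as a command line: name --argument value ..., lists and objects as JSON in quotes. send_rows: Moves the arm, as the interface text tells. Its arguments: {"type":"object","properties":{"commands":{"type":"array","items":{"type":"object","properties":{"translation":{"type":"array","items":{"type":"number"}},"twist":{"type":"array","items":{"type":"number"}}}}},"grip":{"type":"number"}},"required":["commands"]}

```bash
mkdir -p pics; cat > h.py <<'E'
import numpy as np, cv2
from workcell import ctrl
def grab(n,f):
    d=ctrl.get_image(n); cv2.imwrite(f'pics/{f}.png',d['img'][:,:,::-1]); np.savez(f'pics/{f}.npz',K=d['intrinsics'],T=d['cam_to_world']); return d
def load(f):
    z=np.load(f'pics/{f}.npz'); return cv2.imread(f'pics/{f}.png'),z['K'],z['T']
def ray(f,u,v,z):
    _,K,T=load(f); d=T[:3,:3]@np.linalg.inv(K)@[u,v,1]; o=T[:3,3]; return o+d*(z-o[2])/d[2]
def proj(f,p):
    _,K,T=load(f); c=np.linalg.inv(T)@np.append(p,1); q=K@c[:3]; return q[:2]/q[2]
E
python3 - <<'E'
from h import *
for n in('scene','top','wrist'): 
    d=grab(n,n+'0'); print(n,d['cam_to_world'].round(2).tolist(),d['intrinsics'].round(0).tolist())
a=cv2.imread('pics/top0.png');b=cv2.imread('pics/wrist0.png')
print(ctrl.get_obs())
E
```

```text
scene [[-0.27, 0.62, -0.74, 1351.86], [0.96, 0.17, -0.21, 242.4], [-0.0, -0.77, -0.64, 818.31], [0.0, 0.0, 0.0, 1.0]] [[530.0, 0.0, 281.0], [0.0, 530.0, 207.0], [0.0, 0.0, 1.0]]
top [[-0.01, -1.0, 0.09, 481.15], [-1.0, 0.0, -0.01, 4.84], [0.01, -0.09, -1.0, 1006.79], [0.0, 0.0, 0.0, 1.0]] [[388.0, 0.0, 282.0], [0.0, 388.0, 214.0], [0.0, 0.0, 1.0]]
wrist [[0.43, 0.87, 0.26, 196.47], [0.9, -0.41, -0.12, 598.71], [-0.0, 0.28, -0.96, 383.89], [0.0, 0.0, 0.0, 1.0]] [[295.0, 0.0, 283.0], [0.0, 295.0, 210.0], [0.0, 0.0, 1.0]]
{'t': 0.15, 'qpos': array([ 1.11003929e+00,  4.23675680e-01,  1.63048596e+00, -1.68413763e-05,
        1.08861838e+00, -1.90078188e-02]), 'qvel': array([-0.00146723, -0.00105389,  0.00010738, -0.00023241,  0.00050206,
       -0.00157093]), 'joint_torque': array([ 1.41840833e-04, -5.44980597e+01, -2.73918575e+01,  6.44396874e-02,
        2.04823120e-02, -7.52318647e-05]), 'ee_pos': array([267.08986309, 564.82216011, 404.08486385]), 'orientation': array([-6.88199030e-01, -3.06501253e+00,  1.81711375e-03]), 'ft_force': array([0.12905402, 0.10276117, 0.83758912]), 'moment': array([ 0.00492512, -0.01985041,  0.00307252]), 'width': 87.94637600300481}
```

View pics/top0.png

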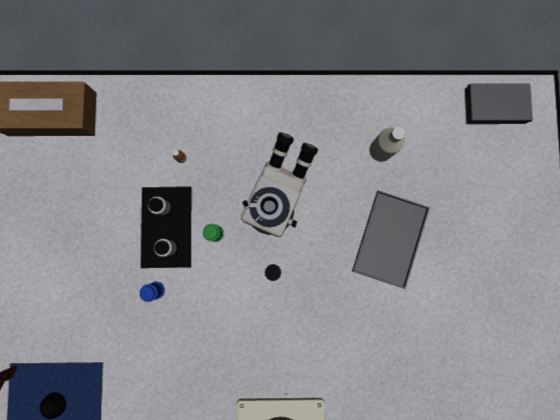

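View pics/scene0.png

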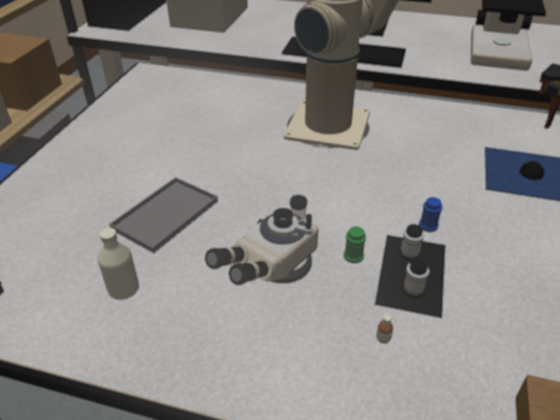

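Top view: candidates for adapters are the metal ones with dark caps at (158,206) and (164,248) on the mat. The look-alikes are green (212,233) and blue (151,292), and the canister (273,272) is another possible mix-up. The head's tube is at (270,207), the pin is probably at (245,203), and the pull rod at (293,224). I'll check with a close crop.

```bash
python3 - <<'E'
from h import *
t,_,_=load('top0'); s,_,_=load('scene0')
a=cv2.resize(t[175:265,225:315],None,fx=5,fy=5,interpolation=3)[:400,:400]
a=cv2.resize(t[170:250,230:310],(400,400),interpolation=3)
b=cv2.resize(t[180:280,130:230],(400,400),interpolation=3)
c=cv2.resize(s[180:300,200:350],(400,320),interpolation=3)
cv2.imwrite('pics/c1.png',np.hstack([a,b])); 
for p,z in [((270,207),136),((245,203),149),((293,224),100),((158,206),74),((164,248),74)]: print(p,ray('top0',*p,z).round(1))
g=cv2.cvtColor(t,cv2.COLOR_BGR2HSV)
# mat
m=(t.max(2)<40).astype(np.uint8); n,l,st,ce=cv2.connectedComponentsWithStats(m)
for i in range(1,n):
    if st[i,4]>60: print('dark',st[i],ce[i].round(1))
# tray corners
for q in [(377,192),(428,207),(405,287),(353,271)]: print('tray',ray('top0',*q,18).round(1))
E
```

```text
(270, 207) [573.6  23.2 136. ]
(245, 203) [581.4  78.5 149. ]
(293, 224) [537.2 -29.9 100. ]
(158, 206) [583.8 294.6  74. ]
(164, 248) [482.7 278.   74. ]
dark [   0   70  560   77 2201] [285.4  75. ]
dark [465  85  66  39 382] [483.8 113.5]
dark [  0 129  94   7 524] [ 44.9 131.5]
dark [275 133  18  20 217] [283.  142.6]
dark [299 144  18  19 217] [307.1 153.3]
dark [270 153  14  15 132] [276.1 160.5]
dark [293 163  15  15 133] [299.6 170.8]
dark [ 141  187   50   81 3518] [166.3 227.1]
dark [261 197  17  17 102] [268.6 204.1]
dark [266 265  14  15 175] [272.5 272.1]
dark [  0 366  17  22 171] [  6.8 374.4]
dark [ 40 392  26  27 544] [ 52.5 405.3]
tray [ 624.  -250.4   18. ]
tray [ 584.5 -380.9   18. ]
tray [ 381.6 -314.8   18. ]
tray [ 422.4 -184.    18. ]
```

View pics/c1.png

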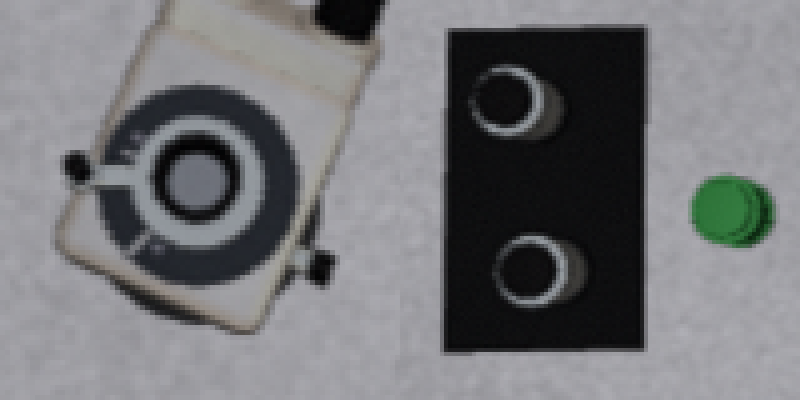

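Crop: pin at (245,203), tube mouth (269,206), locked mark (257,219), rod (294,223). So the pin is about 16° past open. The two grey adapters' caps are at about (155.5,205.5) and (162,247.5). I'll refine these and cross-check them in the scene view.

```bash
python3 - <<'E'
from h import *
t,_,_=load('top0'); s,_,_=load('scene0')
P={}
P['mouth']=ray('top0',268.9,205.9,136);P['pin']=ray('top0',244.8,203.3,149)
# bright collar ring on mat -> minEnclosingCircle
g=t.max(2)
for k,(x,y) in {'A':(156,206),'B':(162,248)}.items():
    w=(g[y-16:y+16,x-14:x+18]>95).astype(np.uint8); n,l,st,ce=cv2.connectedComponentsWithStats(w); i=1+st[1:,4].argmax()
    pts=np.argwhere(l==i)[:,::-1].astype(np.float32); c,r=cv2.minEnclosingCircle(pts); c=np.array(c)+(x-14,y-16)
    P[k]=ray('top0',*c,62); print(k,c,r,'expected r',21.5*388/945)
print({k:v.round(1).tolist() for k,v in P.items()}, np.linalg.norm(P['A']-P['B']), np.linalg.norm((P['mouth']-P['pin'])[:2]))
f=4;x0,y0=200,170
v=cv2.resize(s[y0:y0+150,x0+40:x0+240],(800,600),interpolation=3)
for k,p in P.items():
    u=proj('scene0',p); print(k,u); q=((u-(x0+40,y0)+.5)*f).astype(int); cv2.drawMarker(v,tuple(map(int,q)),(0,0,255),0,14,1)
cv2.imwrite('pics/c2.png',v)
E
```

```text
A [156.69117641 204.77941132] 8.610793113708496 expected r 8.827513227513228
B [162.69047642 247.21428585] 8.856027603149414 expected r 8.827513227513228
{'mouth': [576.2, 25.7, 136.0], 'pin': [580.8, 78.9, 149.0], 'A': [588.1, 301.6, 62.0], 'B': [484.7, 284.7, 62.0]} 104.80014799008075 53.480866227075396
mouth [283.79614186 211.91045413]
pin [309.5011132  213.01635957]
A [418.28475062 269.00666225]
B [414.08255473 232.91089462]
```

View pics/c2.png

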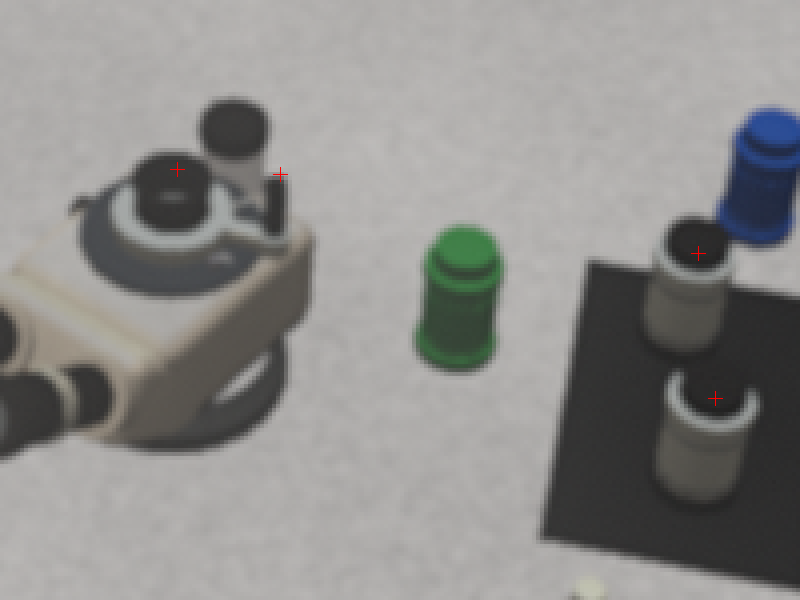

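The scene view agrees: the projected mouth, pin and caps land within about 1 px (2–3 mm). I'm moving towards the pin at a safe height and turning the jaws tangential.

>>> send_rows --commands '[{"translation": [0.063,-0.098,0],"twist": [0,0,-0.081]},{"translation": [0.126,-0.196,0],"twist": [0,0,-0.162]},{"translation": [0.19,-0.294,0],"twist": [0,0,-0.243]},{"translation": [0.252,-0.392,0],"twist": [0,0,-0.324]},{"translation": [0.315,-0.49,0],"twist": [0,0,-0.405]},{"translation": [0.378,-0.588,0],"twist": [0,0,-0.486]},{"translation": [0.44,-0.686,0],"twist": [0,0,-0.567]},{"translation": [0.504,-0.784,0],"twist": [0,0,-0.648]},{"translation": [0.567,-0.882,0],"twist": [0,0,-0.73]},{"translation": [0.63,-0.98,0],"twist": [0,0,-0.81]}]' --grip 0.0

```text
t: 1.15
ee_pos: [330.7, 466.2, 404.7]
orientation: [1.296, 2.862, 0.0]
ft_force: [-0.3, -0.3, 0.0]
width: 43.8
```

>>> send_rows --commands '[{"translation": [0.063,-0.098,0],"twist": [0,0,-0.081]},{"translation": [0.126,-0.196,0],"twist": [0,0,-0.162]},{"translation": [0.19,-0.294,0],"twist": [0,0,-0.243]},{"translation": [0.252,-0.392,0],"twist": [0,0,-0.324]},{"translation": [0.315,-0.49,0],"twist": [0,0,-0.405]},{"translation": [0.378,-0.588,0],"twist": [0,0,-0.486]},{"translation": [0.44,-0.686,0],"twist": [0,0,-0.567]},{"translation": [0.504,-0.784,0],"twist": [0,0,-0.648]},{"translation": [0.567,-0.882,0],"twist": [0,0,-0.73]},{"translation": [0.63,-0.98,0],"twist": [0,0,-0.81]}]'

```text
t: 2.15
ee_pos: [393.7, 368.2, 404.7]
orientation: [-1.845, -2.543, -0.0]
ft_force: [0.3, -0.7, -0.4]
width: 44.1
```

>>> send_rows --commands '[{"translation": [0.063,-0.098,0],"twist": [0,0,-0.081]},{"translation": [0.126,-0.196,0],"twist": [0,0,-0.162]},{"translation": [0.19,-0.294,0],"twist": [0,0,-0.243]},{"translation": [0.252,-0.392,0],"twist": [0,0,-0.324]},{"translation": [0.315,-0.49,0],"twist": [0,0,-0.405]},{"translation": [0.378,-0.588,0],"twist": [0,0,-0.486]},{"translation": [0.44,-0.686,0],"twist": [0,0,-0.567]},{"translation": [0.504,-0.784,0],"twist": [0,0,-0.648]},{"translation": [0.567,-0.882,0],"twist": [0,0,-0.73]},{"translation": [0.63,-0.98,0],"twist": [0,0,-0.81]}]'

```text
t: 3.15
ee_pos: [456.7, 270.2, 404.7]
orientation: [-2.319, -2.12, 0.0]
ft_force: [0.4, -0.2, -0.0]
width: 43.8
```

>>> send_rows --commands '[{"translation": [0.063,-0.098,0],"twist": [0,0,0]},{"translation": [0.126,-0.196,0],"twist": [0,0,0]},{"translation": [0.19,-0.294,0],"twist": [0,0,0]},{"translation": [0.252,-0.392,0],"twist": [0,0,0]},{"translation": [0.315,-0.49,0],"twist": [0,0,0]},{"translation": [0.378,-0.588,0],"twist": [0,0,0]},{"translation": [0.44,-0.686,0],"twist": [0,0,0]},{"translation": [0.504,-0.784,0],"twist": [0,0,0]},{"translation": [0.567,-0.882,0],"twist": [0,0,0]},{"translation": [0.63,-0.98,0],"twist": [0,0,0]}]'

```text
t: 4.15
ee_pos: [519.7, 172.2, 404.7]
orientation: [-2.315, -2.124, 0.0]
ft_force: [-0.0, 0.0, -0.5]
width: 44.1
```

```bash
python3 - <<'E'
from h import *
d=grab('wrist','w1'); o=ctrl.get_obs(); print(o['t'],o['ee_pos'],o['orientation'],o['width'],o['qpos'])
for p in [(576.2,25.7,136),(580.8,78.9,149),(576.2,25.7,116)]: print(proj('w1',p))
E
```

```text
4.2 [520.43070509 171.25114075 404.71641216] [2.31481356e+00 2.12279223e+00 2.31626819e-04] 43.942848302771985 [ 2.96327208e-01  3.10436054e-01  1.80154883e+00 -7.63093408e-04
  1.02913193e+00  3.83209285e-01]
[350.63056191 347.05728   ]
[357.48160392 309.66112763]
[346.5622075  333.60606541]
```

View pics/w1.png

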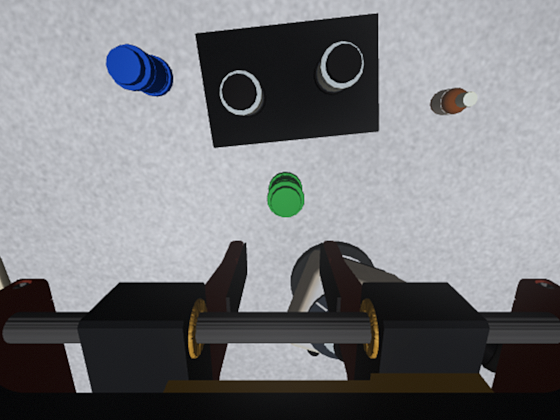

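Wrist view: the adapters are at about (241,93) and (342,66) on the mat, green (286,195), blue (128,67), and the head is below, partly hidden by the gripper. I'll use this view to refine the adapters, and move on over the pin.

```bash
python3 - <<'E'
from h import *
t,_,_=load('w1'); g=t.max(2)
for k,(x,y) in {'B':(241,93),'A':(342,66)}.items():
    w=(g[y-30:y+38,x-30:x+30]>110).astype(np.uint8); n,l,st,ce=cv2.connectedComponentsWithStats(w); i=1+st[1:,4].argmax()
    c,r=cv2.minEnclosingCircle(np.argwhere(l==i)[:,::-1].astype(np.float32)); print(k,np.array(c)+(x-30,y-30),r,ray('w1',x,y,77),ray('w1',*(np.array(c)+(x-30,y-30)),65))
E
```

```text
B [240.5         92.11363602] 22.566953659057617 [488.06025364 281.48370082  77.        ] [486.17530375 283.57020559  65.        ]
A [342.   64.5] 23.880006790161133 [586.7650948  296.99416238  77.        ] [589.16879186 300.16208083  65.        ]
```

>>> send_rows --commands '[{"translation": [0.06,-0.094,0]},{"translation": [0.12,-0.188,0]},{"translation": [0.18,-0.282,0]},{"translation": [0.24,-0.376,0]},{"translation": [0.31,-0.47,0]},{"translation": [0.37,-0.564,0]},{"translation": [0.43,-0.658,0]},{"translation": [0.49,-0.752,0]},{"translation": [0.55,-0.846,0]},{"translation": [0.616,-0.94,0]}]'

```text
validation failed for argument at $.co...
```

>>> send_rows --commands '[{"translation": [0,0,-0.15]},{"translation": [0,0,-0.3]},{"translation": [0,0,-0.43]},{"translation": [0,0,-0.53]},{"translation": [0,0,-0.63]},{"translation": [0,0,-0.73]},{"translation": [0,0,-0.83]},{"translation": [0,0,-0.93]},{"translation": [0,0,-0.98]},{"translation": [0,0,-0.98]}]'

```text
validation failed for argument at $.co...
```

```bash
python3 - <<'E'
from h import *
for n in ('scene','top'): grab(n,n+'1')
o=ctrl.get_obs(); print(o['ee_pos'],o['ft_force'],o['width'])
s=load('scene1')[0][160:300,220:370]; t=load('top1')[0][150:290,200:340]
cv2.imwrite('pics/c3.png',np.hstack([cv2.resize(s,(420,392),interpolation=3)[:392],cv2.resize(t,(380,392),interpolation=3)]))
E
```

```text
[519.56191107 172.36066052 404.6327516 ] [0.25258073 0.56342264 0.09950484] 43.62541677458541
```

View pics/c3.png

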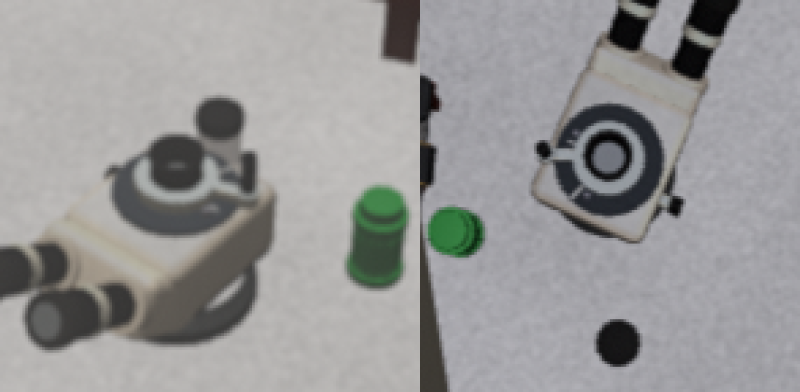

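The move was refused because each row needs a twist. Nothing moved: the crop shows the gripper still away, and the pin at the same place. Both views put A at about (588,300) and B at about (486,283). Resending.

>>> send_rows --commands '[{"translation": [0.06,-0.094,0],"twist": [0,0,0]},{"translation": [0.12,-0.188,0],"twist": [0,0,0]},{"translation": [0.18,-0.282,0],"twist": [0,0,0]},{"translation": [0.24,-0.376,0],"twist": [0,0,0]},{"translation": [0.31,-0.47,0],"twist": [0,0,0]},{"translation": [0.37,-0.564,0],"twist": [0,0,0]},{"translation": [0.43,-0.658,0],"twist": [0,0,0]},{"translation": [0.49,-0.752,0],"twist": [0,0,0]},{"translation": [0.55,-0.846,0],"twist": [0,0,0]},{"translation": [0.616,-0.94,0],"twist": [0,0,0]}]'

```text
t: 5.3
ee_pos: [581.3, 78.2, 404.7]
orientation: [-2.315, -2.124, 0.0]
ft_force: [-0.3, 0.1, 0.3]
width: 44.0
```

>>> send_rows --commands '[{"translation": [0,0,-0.12],"twist": [0,0,0]},{"translation": [0,0,-0.24],"twist": [0,0,0]},{"translation": [0,0,-0.36],"twist": [0,0,0]},{"translation": [0,0,-0.46],"twist": [0,0,0]},{"translation": [0,0,-0.56],"twist": [0,0,0]},{"translation": [0,0,-0.66],"twist": [0,0,0]},{"translation": [0,0,-0.76],"twist": [0,0,0]},{"translation": [0,0,-0.86],"twist": [0,0,0]},{"translation": [0,0,-0.98],"twist": [0,0,0]},{"translation": [0,0,-0.98],"twist": [0,0,0]}]'

```text
t: 6.3
ee_pos: [580.2, 78.9, 304.8]
orientation: [-2.314, -2.123, 0.004]
ft_force: [0.3, 0.1, -0.1]
width: 43.9
```

```bash
python3 - <<'E'
from h import *
for n in ('scene','top'): grab(n,n+'2')
o=ctrl.get_obs(); print(o['ee_pos'],o['ft_force'],o['width'])
s=load('scene2')[0][160:260,250:350]; t=load('top2')[0][150:250,210:310]
cv2.imwrite('pics/c4.png',np.hstack([cv2.resize(x,(400,400),interpolation=3) for x in(s,t)]))
E
```

```text
[580.79410846  78.98071521 306.33939033] [ 0.51744443  0.47639745 -0.37191957] 43.71656146641633
```

View pics/c4.png

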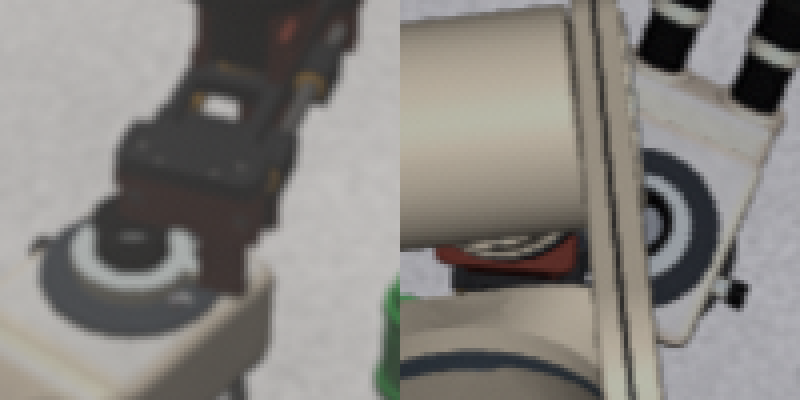

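The fingers straddle the pin with no contact force. Closing.

>>> send_rows --commands '[{"translation": [0,0,0],"twist": [0,0,0]},{"translation": [0,0,0],"twist": [0,0,0]},{"translation": [0,0,0],"twist": [0,0,0]},{"translation": [0,0,0],"twist": [0,0,0]},{"translation": [0,0,0],"twist": [0,0,0]},{"translation": [0,0,0],"twist": [0,0,0]},{"translation": [0,0,0],"twist": [0,0,0]},{"translation": [0,0,0],"twist": [0,0,0]},{"translation": [0,0,0],"twist": [0,0,0]},{"translation": [0,0,0],"twist": [0,0,0]}]' --grip 1.0

```text
t: 7.4
ee_pos: [581.1, 79.1, 307.0]
orientation: [2.314, 2.124, 0.001]
ft_force: [3.8, 2.4, 1.8]
width: 11.5
```

```bash
python3 - <<'E'
import numpy as np
c=np.array([576.2,25.7]);p=np.array([580.8,78.9])
r=p-c
for tot in(25,50,55,60):
    pass
for start in (0,25):
  R=lambda a:np.array([[np.cos(a),-np.sin(a)],[np.sin(a),np.cos(a)]])
  for k in range(1,11):
    a=np.deg2rad(start+2.5*k); print(start+2.5*k,((R(a)@r-R(np.deg2rad(start))@r)/100).round(3),round(np.deg2rad(2.5*k)/.5,3))
E
```

```text
2.5 [-0.023  0.002] 0.087
5.0 [-0.047  0.002] 0.175
7.5 [-0.07   0.001] 0.262
10.0 [-0.093 -0.   ] 0.349
12.5 [-0.116 -0.003] 0.436
15.0 [-0.139 -0.006] 0.524
17.5 [-0.162 -0.011] 0.611
20.0 [-0.185 -0.016] 0.698
22.5 [-0.207 -0.023] 0.785
25.0 [-0.229 -0.03 ] 0.873
27.5 [-0.022 -0.008] 0.087
30.0 [-0.043 -0.018] 0.175
32.5 [-0.064 -0.028] 0.262
35.0 [-0.084 -0.039] 0.349
37.5 [-0.104 -0.052] 0.436
40.0 [-0.124 -0.064] 0.524
42.5 [-0.142 -0.078] 0.611
45.0 [-0.161 -0.093] 0.698
47.5 [-0.178 -0.108] 0.785
50.0 [-0.195 -0.124] 0.873
```

Width is 11.5, so the jaws are on the 12 mm pin. Turning the first 25°.

>>> send_rows --commands '[{"translation": [-0.023,0.002,0],"twist": [0,0,0.087]},{"translation": [-0.047,0.002,0],"twist": [0,0,0.175]},{"translation": [-0.07,0.001,0],"twist": [0,0,0.262]},{"translation": [-0.093,0,0],"twist": [0,0,0.349]},{"translation": [-0.116,-0.003,0],"twist": [0,0,0.436]},{"translation": [-0.139,-0.006,0],"twist": [0,0,0.524]},{"translation": [-0.162,-0.011,0],"twist": [0,0,0.611]},{"translation": [-0.185,-0.016,0],"twist": [0,0,0.698]},{"translation": [-0.207,-0.023,0],"twist": [0,0,0.785]},{"translation": [-0.229,-0.03,0],"twist": [0,0,0.873]}]'

```text
t: 8.4
ee_pos: [558.0, 75.3, 307.0]
orientation: [1.797, 2.575, -0.001]
ft_force: [3.7, -5.0, 1.8]
width: 11.2
```

>>> send_rows --commands '[{"translation": [-0.022,-0.008,0],"twist": [0,0,0.087]},{"translation": [-0.043,-0.018,0],"twist": [0,0,0.175]},{"translation": [-0.064,-0.028,0],"twist": [0,0,0.262]},{"translation": [-0.084,-0.039,0],"twist": [0,0,0.349]},{"translation": [-0.104,-0.052,0],"twist": [0,0,0.436]},{"translation": [-0.124,-0.064,0],"twist": [0,0,0.524]},{"translation": [-0.133,-0.071,0],"twist": [0,0,0.567]},{"translation": [-0.142,-0.078,0],"twist": [0,0,0.611]},{"translation": [-0.142,-0.078,0],"twist": [0,0,0.611]},{"translation": [-0.142,-0.078,0],"twist": [0,0,0.611]}]'

```text
t: 9.4
ee_pos: [544.2, 67.2, 306.9]
orientation: [1.386, 2.817, -0.002]
ft_force: [4.6, -6.4, 2.4]
width: 11.6
```

>>> send_rows --commands '[{"translation": [-0.009,-0.007,0],"twist": [0,0,0.043]},{"translation": [-0.019,-0.015,0],"twist": [0,0,0.087]},{"translation": [-0.027,-0.022,0],"twist": [0,0,0.13]},{"translation": [-0.036,-0.03,0],"twist": [0,0,0.174]},{"translation": [-0.044,-0.038,0],"twist": [0,0,0.218]},{"translation": [-0.053,-0.046,0],"twist": [0,0,0.262]},{"translation": [-0.053,-0.046,0],"twist": [0,0,0.262]},{"translation": [-0.053,-0.046,0],"twist": [0,0,0.262]},{"translation": [-0.053,-0.046,0],"twist": [0,0,0.262]},{"translation": [-0.053,-0.046,0],"twist": [0,0,0.262]}]'

```text
t: 10.4
ee_pos: [539.7, 63.2, 307.0]
orientation: [1.199, 2.9, 0.002]
ft_force: [8.6, -1.8, -2.4]
width: 11.3
```

>>> send_rows --commands '[{"translation": [-0.004,-0.004,0],"twist": [0,0,0.02]},{"translation": [-0.008,-0.008,0],"twist": [0,0,0.043]},{"translation": [-0.012,-0.012,0],"twist": [0,0,0.065]},{"translation": [-0.016,-0.017,0],"twist": [0,0,0.087]},{"translation": [-0.016,-0.017,0],"twist": [0,0,0.087]},{"translation": [-0.016,-0.017,0],"twist": [0,0,0.087]},{"translation": [-0.016,-0.017,0],"twist": [0,0,0.087]},{"translation": [-0.016,-0.017,0],"twist": [0,0,0.087]},{"translation": [-0.016,-0.017,0],"twist": [0,0,0.087]},{"translation": [-0.016,-0.017,0],"twist": [0,0,0.087]}]'

```text
t: 11.4
ee_pos: [539.1, 62.4, 307.2]
orientation: [1.136, 2.922, 0.007]
ft_force: [14.3, 5.7, -7.2]
width: 11.5
```

The tangential force has climbed from about 5 to 14 N and the tool lags, so this is the stop. One more small push to be sure.

>>> send_rows --commands '[{"translation": [-0.005,-0.005,0],"twist": [0,0,0.0]},{"translation": [-0.01,-0.01,0],"twist": [0,0,0.0]},{"translation": [-0.015,-0.015,0],"twist": [0,0,0]},{"translation": [-0.015,-0.015,0],"twist": [0,0,0]},{"translation": [-0.015,-0.015,0],"twist": [0,0,0]},{"translation": [-0.015,-0.015,0],"twist": [0,0,0]},{"translation": [-0.015,-0.015,0],"twist": [0,0,0]},{"translation": [-0.015,-0.015,0],"twist": [0,0,0]},{"translation": [-0.015,-0.015,0],"twist": [0,0,0]},{"translation": [-0.015,-0.015,0],"twist": [0,0,0]}]'

```text
t: 12.4
ee_pos: [538.5, 61.8, 307.3]
orientation: [1.135, 2.92, 0.011]
ft_force: [18.5, 11.9, -12.0]
width: 11.0
```

>>> send_rows --commands '[{"translation": [0.015,0.015,0],"twist": [0,0,0]},{"translation": [0.015,0.015,0],"twist": [0,0,0]},{"translation": [0.015,0.015,0],"twist": [0,0,0]},{"translation": [0.015,0.015,0],"twist": [0,0,0]},{"translation": [0.015,0.015,0],"twist": [0,0,0]},{"translation": [0.015,0.015,0.1],"twist": [0,0,0]},{"translation": [0.015,0.015,0.3],"twist": [0,0,0]},{"translation": [0.015,0.015,0.5],"twist": [0,0,0]},{"translation": [0.015,0.015,0.75],"twist": [0,0,0]},{"translation": [0.015,0.015,1.0],"twist": [0,0,0]}]' --grip 0.0

```text
t: 13.4
ee_pos: [536.5, 61.8, 408.2]
orientation: [-1.137, -2.929, 0.0]
ft_force: [0.8, -0.4, 0.5]
width: 43.7
```

>>> send_rows --commands '[{"translation": [-0.017,0.1,0],"twist": [0,0,0.09]},{"translation": [-0.034,0.2,0],"twist": [0,0,0.18]},{"translation": [-0.05,0.3,0],"twist": [0,0,0.27]},{"translation": [-0.07,0.4,0],"twist": [0,0,0.36]},{"translation": [-0.085,0.5,0],"twist": [0,0,0.45]},{"translation": [-0.1,0.6,0],"twist": [0,0,0.54]},{"translation": [-0.12,0.7,0],"twist": [0,0,0.63]},{"translation": [-0.135,0.8,0],"twist": [0,0,0.72]},{"translation": [-0.15,0.9,0],"twist": [0,0,0.81]},{"translation": [-0.17,1.0,0],"twist": [0,0,0.905]}]' --grip -1.0

```text
t: 14.4
ee_pos: [519.7, 162.7, 406.7]
orientation: [0.445, 3.11, 0.0]
ft_force: [0.4, 0.9, -0.3]
width: 87.8
```

```bash
python3 - <<'E'
from h import *
for n in ('scene','top'): grab(n,n+'3')
o=ctrl.get_obs(); print(o['ee_pos'],o['orientation'],o['ft_force'],o['width'])
s=load('scene3')[0][160:260,230:330]; t=load('top3')[0][165:245,230:310]
cv2.imwrite('pics/c5.png',np.hstack([cv2.resize(x,(400,400),interpolation=3) for x in(s,t)]))
E
```

```text
[519.58121516 163.02460747 406.70914562] [4.45525848e-01 3.10979299e+00 2.86546836e-04] [ 0.07154511 -0.28757297 -0.10008749] 87.7782853970644
```

View pics/c5.png

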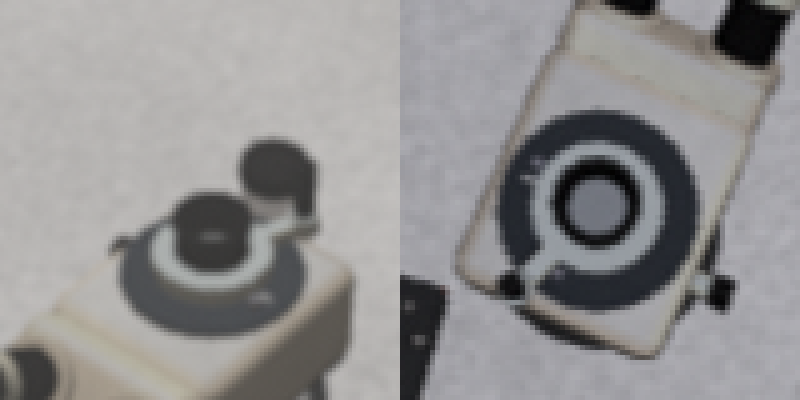

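The lever lies over the long mark in the top crop, at (510,285) in the crop, so the collar is locked. On to the nearer adapter B.

>>> send_rows --commands '[{"translation": [-0.017,0.06,-0.03],"twist": [0,0,0.09]},{"translation": [-0.034,0.12,-0.06],"twist": [0,0,0.18]},{"translation": [-0.051,0.18,-0.09],"twist": [0,0,0.27]},{"translation": [-0.068,0.24,-0.12],"twist": [0,0,0.36]},{"translation": [-0.085,0.3,-0.15],"twist": [0,0,0.45]},{"translation": [-0.102,0.36,-0.18],"twist": [0,0,0.54]},{"translation": [-0.119,0.42,-0.21],"twist": [0,0,0.63]},{"translation": [-0.136,0.48,-0.24],"twist": [0,0,0.72]},{"translation": [-0.153,0.54,-0.27],"twist": [0,0,0.81]},{"translation": [-0.17,0.6,-0.3],"twist": [0,0,0.9]}]'

```text
t: 15.5
ee_pos: [502.8, 221.9, 376.6]
orientation: [-0.257, 3.131, -0.0]
ft_force: [0.3, -0.9, 0.0]
width: 87.5
```

>>> send_rows --commands '[{"translation": [-0.02,0.07,-0.08],"twist": [0,0,0]},{"translation": [-0.04,0.14,-0.16],"twist": [0,0,0]},{"translation": [-0.06,0.21,-0.24],"twist": [0,0,0]},{"translation": [-0.08,0.28,-0.32],"twist": [0,0,0]},{"translation": [-0.1,0.35,-0.4],"twist": [0,0,0]},{"translation": [-0.12,0.42,-0.48],"twist": [0,0,0]},{"translation": [-0.14,0.49,-0.56],"twist": [0,0,0]},{"translation": [-0.16,0.55,-0.64],"twist": [0,0,0]},{"translation": [-0.172,0.61,-0.72],"twist": [0,0,0]},{"translation": [-0.172,0.61,-0.8],"twist": [0,0,0]}]'

```text
t: 16.5
ee_pos: [485.5, 283.6, 296.1]
orientation: [-0.256, 3.131, 0.0]
ft_force: [-0.5, -0.7, 0.3]
width: 88.0
```

```bash
python3 - <<'E'
from h import *
o=ctrl.get_obs(); print(o['ee_pos'],o['orientation'],o['ft_force'],o['width'])
grab('scene','scene4');grab('wrist','w4')
t,_,_=load('w4'); v=t.copy()
for p in [(485.5,283.7,77),(588.3,300.3,77)]:
    u=proj('w4',p); print(u); cv2.drawMarker(v,tuple(map(int,u)),(0,0,255),0,10,1)
s=load('scene4')[0][170:310,360:470]
cv2.imwrite('pics/c6.png',np.hstack([cv2.resize(v,(480,360)),cv2.resize(s,(283,360),interpolation=3)]))
E
```

```text
[485.46530093 283.62626078 296.05552868] [-2.55657806e-01  3.13089032e+00  3.00833142e-04] [-0.52100152 -0.66289994  0.34688346] 88.00888693213665
[283.27258847 236.98853585]
[282.93024434 355.66982528]
```

View pics/c6.png

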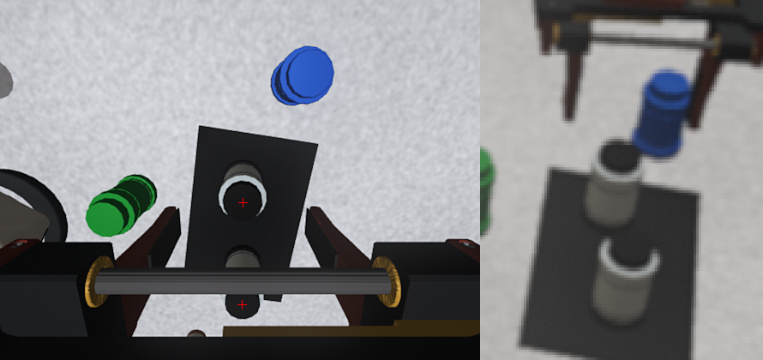

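Projected cap centres fall on the caps in the wrist view, at (243,202) and (242,304), and the fingers straddle B. Descend and grip.

>>> send_rows --commands '[{"translation": [0,0,-0.12],"twist": [0,0,0]},{"translation": [0,0,-0.24],"twist": [0,0,0]},{"translation": [0,0,-0.36],"twist": [0,0,0]},{"translation": [0,0,-0.48],"twist": [0,0,0]},{"translation": [0,0,-0.6],"twist": [0,0,0]},{"translation": [0,0,-0.7],"twist": [0,0,0]},{"translation": [0,0,-0.8],"twist": [0,0,0]},{"translation": [0,0,-0.9],"twist": [0,0,0]},{"translation": [0,0,-0.96],"twist": [0,0,0]},{"translation": [0,0,-0.96],"twist": [0,0,0]}]'

```text
t: 17.6
ee_pos: [485.4, 282.8, 199.7]
orientation: [0.254, -3.13, 0.001]
ft_force: [-0.6, 0.4, -0.1]
width: 87.6
```

>>> send_rows --commands '[{"translation": [0,0,0],"twist": [0,0,0]},{"translation": [0,0,0],"twist": [0,0,0]},{"translation": [0,0,0],"twist": [0,0,0]},{"translation": [0,0,0],"twist": [0,0,0]},{"translation": [0,0,0],"twist": [0,0,0]},{"translation": [0,0,0],"twist": [0,0,0]},{"translation": [0,0,0],"twist": [0,0,0]},{"translation": [0,0,0],"twist": [0,0,0]},{"translation": [0,0,0],"twist": [0,0,0]},{"translation": [0,0,0],"twist": [0,0,0]}]' --grip 1.0

```text
t: 18.6
ee_pos: [485.6, 282.9, 200.8]
orientation: [-0.255, 3.131, -0.0]
ft_force: [0.2, -1.1, 3.1]
width: 42.1
```

>>> send_rows --commands '[{"translation": [0,0,0.05],"twist": [0,0,0]},{"translation": [0,0,0.12],"twist": [0,0,0]},{"translation": [0,0,0.2],"twist": [0,0,0]},{"translation": [0,0,0.3],"twist": [0,0,0]},{"translation": [0,0,0.35],"twist": [0,0,0]},{"translation": [0,0,0.35],"twist": [0,0,0]},{"translation": [0,0,0.35],"twist": [0,0,0]},{"translation": [0,0,0.35],"twist": [0,0,0]},{"translation": [0,0,0.35],"twist": [0,0,0]},{"translation": [0,0,0.35],"twist": [0,0,0]}]'

```text
t: 19.6
ee_pos: [485.5, 282.8, 235.3]
orientation: [0.254, -3.131, 0.0]
ft_force: [-0.2, -0.3, -3.0]
width: 41.8
```

```bash
python3 - <<'E'
from h import *
F=[]
for i in range(6): ctrl.get_image('wrist'); F.append(ctrl.get_obs()['ft_force'])
print(np.mean(F,0),np.std(F,0)); o=ctrl.get_obs(); print(o['ee_pos'],o['moment'],o['width'],o['joint_torque'].round(2))
E
```

```text
[-0.05018374  0.0123188  -3.63093613] [0.47950912 0.35875674 0.61761459]
[485.58649859 282.90771703 235.61480131] [ 0.06366144 -0.00428938 -0.02243011] 41.98114009358046 [ 0.000e+00 -5.560e+01 -1.848e+01  1.000e-02  8.000e-02  0.000e+00]
```

Net weight is 3.6 ± 0.3 N, about 0.37 kg, so B is the heavy one. I'll set it back, heft A and take it to the tray.

>>> send_rows --commands '[{"translation": [0,0,-0.1],"twist": [0,0,0]},{"translation": [0,0,-0.2],"twist": [0,0,0]},{"translation": [0,0,-0.26],"twist": [0,0,0]},{"translation": [0,0,-0.3],"twist": [0,0,0]},{"translation": [0,0,-0.32],"twist": [0,0,0]},{"translation": [0,0,-0.33],"twist": [0,0,0]},{"translation": [0,0,-0.34],"twist": [0,0,0]},{"translation": [0,0,-0.35],"twist": [0,0,0]},{"translation": [0,0,-0.35],"twist": [0,0,0]},{"translation": [0,0,-0.35],"twist": [0,0,0]}]'

```text
t: 20.9
ee_pos: [485.7, 282.9, 200.9]
orientation: [-0.254, 3.131, 0.0]
ft_force: [-0.8, 0.7, -3.8]
width: 41.7
```

>>> send_rows --commands '[{"translation": [0,0,0],"twist": [0,0,0]},{"translation": [0,0,0],"twist": [0,0,0]},{"translation": [0,0,0],"twist": [0,0,0]},{"translation": [0,0,0],"twist": [0,0,0]},{"translation": [0,0,0],"twist": [0,0,0]},{"translation": [0,0,0],"twist": [0,0,0]},{"translation": [0,0,0.2],"twist": [0,0,0]},{"translation": [0,0,0.45],"twist": [0,0,0]},{"translation": [0,0,0.7],"twist": [0,0,0]},{"translation": [0,0,0.96],"twist": [0,0,0]}]' --grip -1.0

```text
t: 21.9
ee_pos: [485.4, 282.8, 297.4]
orientation: [0.254, -3.131, 0.0]
ft_force: [0.6, 0.5, 0.1]
width: 88.0
```

>>> send_rows --commands '[{"translation": [0.13,0.021,0],"twist": [0,0,0]},{"translation": [0.26,0.043,0],"twist": [0,0,0]},{"translation": [0.39,0.064,0],"twist": [0,0,0]},{"translation": [0.52,0.086,0],"twist": [0,0,0]},{"translation": [0.65,0.107,0],"twist": [0,0,0]},{"translation": [0.78,0.128,0],"twist": [0,0,0]},{"translation": [0.9,0.15,0],"twist": [0,0,0]},{"translation": [1.0,0.17,0],"twist": [0,0,0]},{"translation": [1.0,0.17,0],"twist": [0,0,0]},{"translation": [1.0,0.17,0],"twist": [0,0,0]}]'

```text
t: 22.9
ee_pos: [585.5, 299.8, 296.4]
orientation: [0.254, -3.131, 0.0]
ft_force: [0.1, -0.7, -0.1]
width: 87.8
```

```bash
python3 - <<'E'
from h import *
o=ctrl.get_obs(); print(o['t'],o['ee_pos'],o['orientation'],o['ft_force'],o['width'])
grab('scene','scene5');grab('wrist','w5')
t,_,_=load('w5'); v=t.copy()
for p in [(485.5,282.9,77),(588.3,300.3,77)]:
    u=proj('w5',p); print(u); cv2.drawMarker(v,tuple(map(int,u)),(0,0,255),0,10,1)
s=load('scene5')[0][170:310,360:470]
cv2.imwrite('pics/c7.png',np.hstack([cv2.resize(v,(480,360)),cv2.resize(s,(283,360),interpolation=3)]))
E
```

```text
22.9 [585.51139111 299.82499637 296.4341795 ] [ 2.54269353e-01 -3.13065686e+00  2.93169364e-04] [ 0.10552673 -0.73917832 -0.13692231] 87.83695615932093
[281.23140098  84.42215145]
[282.29790345 239.27156451]
```

View pics/c7.png

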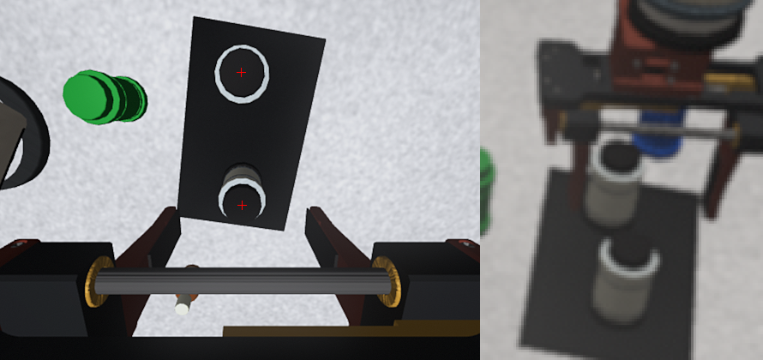

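B stands where it was, and A is between the open fingers at (242,203). Oil bottle at (187,295) is clear. Grip A and lift.

>>> send_rows --commands '[{"translation": [0.02,0,-0.12],"twist": [0,0,0]},{"translation": [0.02,0,-0.24],"twist": [0,0,0]},{"translation": [0.02,0,-0.36],"twist": [0,0,0]},{"translation": [0.02,0,-0.48],"twist": [0,0,0]},{"translation": [0.02,0,-0.6],"twist": [0,0,0]},{"translation": [0.02,0,-0.7],"twist": [0,0,0]},{"translation": [0.02,0,-0.8],"twist": [0,0,0]},{"translation": [0.02,0,-0.9],"twist": [0,0,0]},{"translation": [0.02,0,-0.96],"twist": [0,0,0]},{"translation": [0.02,0,-0.96],"twist": [0,0,0]}]'

```text
t: 24.0
ee_pos: [587.3, 299.7, 199.6]
orientation: [0.254, -3.13, 0.001]
ft_force: [0.4, -0.1, 1.3]
width: 88.0
```

>>> send_rows --commands '[{"translation": [0,0,0],"twist": [0,0,0]},{"translation": [0,0,0],"twist": [0,0,0]},{"translation": [0,0,0],"twist": [0,0,0]},{"translation": [0,0,0],"twist": [0,0,0]},{"translation": [0,0,0],"twist": [0,0,0]},{"translation": [0,0,0],"twist": [0,0,0]},{"translation": [0,0,0],"twist": [0,0,0]},{"translation": [0,0,0],"twist": [0,0,0]},{"translation": [0,0,0],"twist": [0,0,0]},{"translation": [0,0,0],"twist": [0,0,0]}]' --grip 1.0

```text
t: 25.0
ee_pos: [587.7, 299.9, 200.8]
orientation: [-0.254, 3.131, 0.0]
ft_force: [-0.7, -0.6, 0.9]
width: 42.3
```

>>> send_rows --commands '[{"translation": [0,0,0.1],"twist": [0,0,0]},{"translation": [0,0,0.25],"twist": [0,0,0]},{"translation": [0,0,0.4],"twist": [0,0,0]},{"translation": [0,0,0.6],"twist": [0,0,0]},{"translation": [0,0,0.8],"twist": [0,0,0]},{"translation": [0,0,0.9],"twist": [0,0,0]},{"translation": [0,0,0.96],"twist": [0,0,0]},{"translation": [0,0,0.96],"twist": [0,0,0]},{"translation": [0,0,0.96],"twist": [0,0,0]},{"translation": [0,0,0.96],"twist": [0,0,0]}]'

```text
t: 26.0
ee_pos: [587.3, 299.7, 295.7]
orientation: [0.254, -3.13, 0.001]
ft_force: [0.4, -0.3, -1.0]
width: 41.7
```

```bash
python3 - <<'E'
from h import *
F=[]
for i in range(6): ctrl.get_image('wrist'); F.append(ctrl.get_obs()['ft_force'])
print(np.mean(F,0),np.std(F,0)); o=ctrl.get_obs(); print(o['t'],o['ee_pos'],o['width'],o['qpos'])
for q in [(390,133),(398,133),(279,140)]: print(ray('top0',*q,150))
E
```

```text
[ 0.24909422  0.0427414  -1.61944475] [0.24490532 0.30518398 0.5528802 ]
26.3 [587.55358449 299.86844873 296.26922021] 42.227614414355585 [ 4.53867615e-01  6.00698220e-01  1.61380771e+00 -6.37233185e-06
  9.27687499e-01 -1.27913051e+00]
[ 739.71637194 -249.47878683  150.        ]
[ 739.67552034 -267.6683696   150.        ]
[724.1218006    2.22075217 150.        ]
```

Net weight is 1.6 ± 0.2 N, about 0.165 kg, so A is the empty one. Carry it over to the tray.

>>> send_rows --commands '[{"translation": [-0.014,-0.097,0.1],"twist": [0,0,-0.07]},{"translation": [-0.028,-0.194,0.2],"twist": [0,0,-0.14]},{"translation": [-0.042,-0.291,0.3],"twist": [0,0,-0.21]},{"translation": [-0.056,-0.388,0.4],"twist": [0,0,-0.28]},{"translation": [-0.07,-0.485,0.5],"twist": [0,0,-0.35]},{"translation": [-0.084,-0.582,0.6],"twist": [0,0,-0.42]},{"translation": [-0.098,-0.679,0.7],"twist": [0,0,-0.49]},{"translation": [-0.112,-0.776,0.8],"twist": [0,0,-0.56]},{"translation": [-0.126,-0.873,0.9],"twist": [0,0,-0.63]},{"translation": [-0.14,-0.97,1.0],"twist": [0,0,-0.7]}]'

```text
t: 27.3
ee_pos: [573.4, 202.1, 397.5]
orientation: [-0.299, -3.127, 0.0]
ft_force: [0.6, -0.1, -1.1]
width: 41.8
```

>>> send_rows --commands '[{"translation": [-0.014,-0.097,0],"twist": [0,0,-0.07]},{"translation": [-0.028,-0.194,0],"twist": [0,0,-0.14]},{"translation": [-0.042,-0.291,0],"twist": [0,0,-0.21]},{"translation": [-0.056,-0.388,0],"twist": [0,0,-0.28]},{"translation": [-0.07,-0.485,0],"twist": [0,0,-0.35]},{"translation": [-0.084,-0.582,0],"twist": [0,0,-0.42]},{"translation": [-0.098,-0.679,0],"twist": [0,0,-0.49]},{"translation": [-0.112,-0.776,0],"twist": [0,0,-0.56]},{"translation": [-0.126,-0.873,0],"twist": [0,0,-0.63]},{"translation": [-0.14,-0.97,0],"twist": [0,0,-0.7]}]'

```text
t: 28.3
ee_pos: [559.5, 105.1, 396.7]
orientation: [0.839, 3.027, 0.0]
ft_force: [0.2, -0.4, -1.6]
width: 42.1
```

>>> send_rows --commands '[{"translation": [-0.014,-0.097,0],"twist": [0,0,-0.07]},{"translation": [-0.028,-0.194,0],"twist": [0,0,-0.14]},{"translation": [-0.042,-0.291,0],"twist": [0,0,-0.21]},{"translation": [-0.056,-0.388,0],"twist": [0,0,-0.28]},{"translation": [-0.07,-0.485,0],"twist": [0,0,-0.35]},{"translation": [-0.084,-0.582,0],"twist": [0,0,-0.42]},{"translation": [-0.098,-0.679,0],"twist": [0,0,-0.49]},{"translation": [-0.112,-0.776,0],"twist": [0,0,-0.56]},{"translation": [-0.126,-0.873,0],"twist": [0,0,-0.63]},{"translation": [-0.14,-0.97,0],"twist": [0,0,-0.7]}]'

```text
t: 29.3
ee_pos: [545.5, 8.1, 396.7]
orientation: [-1.353, -2.835, 0.0]
ft_force: [-0.2, 0.1, -1.7]
width: 42.1
```

>>> send_rows --commands '[{"translation": [-0.014,-0.097,0],"twist": [0,0,0]},{"translation": [-0.028,-0.194,0],"twist": [0,0,0]},{"translation": [-0.042,-0.291,0],"twist": [0,0,0]},{"translation": [-0.056,-0.388,0],"twist": [0,0,0]},{"translation": [-0.07,-0.485,0],"twist": [0,0,0]},{"translation": [-0.084,-0.582,0],"twist": [0,0,0]},{"translation": [-0.098,-0.679,0],"twist": [0,0,0]},{"translation": [-0.112,-0.776,0],"twist": [0,0,0]},{"translation": [-0.126,-0.873,0],"twist": [0,0,0]},{"translation": [-0.14,-0.97,0],"twist": [0,0,0]}]'

```text
t: 30.3
ee_pos: [531.5, -88.9, 396.7]
orientation: [-1.349, -2.837, 0.0]
ft_force: [0.3, 0.1, -2.5]
width: 41.7
```

>>> send_rows --commands '[{"translation": [-0.014,-0.097,0],"twist": [0,0,0]},{"translation": [-0.028,-0.194,0],"twist": [0,0,0]},{"translation": [-0.042,-0.291,0],"twist": [0,0,0]},{"translation": [-0.056,-0.388,0],"twist": [0,0,0]},{"translation": [-0.07,-0.485,0],"twist": [0,0,0]},{"translation": [-0.084,-0.582,0],"twist": [0,0,0]},{"translation": [-0.098,-0.679,0],"twist": [0,0,0]},{"translation": [-0.112,-0.776,0],"twist": [0,0,0]},{"translation": [-0.126,-0.873,0],"twist": [0,0,0]},{"translation": [-0.14,-0.97,0],"twist": [0,0,0]}]'

```text
t: 31.3
ee_pos: [517.5, -185.9, 396.7]
orientation: [1.349, 2.837, 0.0]
ft_force: [0.1, 0.3, -2.0]
width: 42.1
```

>>> send_rows --commands '[{"translation": [-0.014,-0.097,-0.1],"twist": [0,0,0]},{"translation": [-0.028,-0.194,-0.2],"twist": [0,0,0]},{"translation": [-0.042,-0.291,-0.3],"twist": [0,0,0]},{"translation": [-0.056,-0.388,-0.4],"twist": [0,0,0]},{"translation": [-0.07,-0.485,-0.5],"twist": [0,0,0]},{"translation": [-0.084,-0.582,-0.6],"twist": [0,0,0]},{"translation": [-0.098,-0.679,-0.7],"twist": [0,0,0]},{"translation": [-0.112,-0.776,-0.8],"twist": [0,0,0]},{"translation": [-0.126,-0.873,-0.9],"twist": [0,0,0]},{"translation": [-0.14,-0.97,-1.0],"twist": [0,0,0]}]'

```text
t: 32.3
ee_pos: [503.5, -282.9, 295.8]
orientation: [1.349, 2.837, 0.0]
ft_force: [0.3, -0.7, -1.4]
width: 42.0
```

```bash
python3 - <<'E'
from h import *
o=ctrl.get_obs(); print(o['t'],o['ee_pos'],o['orientation'],o['ft_force'],o['width'],o['qpos'])
t,_,_=load('top0')
m=((t.max(2)<120)&(np.indices(t.shape[:2])[1]>345)&(np.indices(t.shape[:2])[0]>170)).astype(np.uint8)
n,l,st,ce=cv2.connectedComponentsWithStats(m); i=1+st[1:,4].argmax()
r=cv2.minAreaRect(np.argwhere(l==i)[:,::-1].astype(np.float32)); print(r,[ray('top0',*q,18).round(0) for q in cv2.boxPoints(r)],ray('top0',*r[0],12))
E
```

```text
32.3 [ 503.49981271 -282.93439043  295.84136006] [1.34922557e+00 2.83705695e+00 2.13300115e-05] [ 0.33432044 -0.65116165 -1.39773571] 41.96024872726167 [-5.32570164e-01  5.00287406e-01  1.80662808e+00  2.40069753e-05
  8.34630390e-01 -1.21555233e+00]
((390.72100830078125, 239.0694580078125), (56.69448471069336, 85.99571990966797), 17.447189331054688) [array([ 421., -178.,   18.]), array([ 630., -249.,   18.]), array([ 586., -388.,   18.]), array([ 378., -314.,   18.])] [ 502.72832851 -283.9807573    12.        ]
```

The tray centre is confirmed at (503,-284). Lower, release, retreat.

>>> send_rows --commands '[{"translation": [0,0,-0.2],"twist": [0,0,0]},{"translation": [0,0,-0.4],"twist": [0,0,0]},{"translation": [0,0,-0.6],"twist": [0,0,0]},{"translation": [0,0,-0.76],"twist": [0,0,0]},{"translation": [0,0,-0.85],"twist": [0,0,0]},{"translation": [0,0,-0.89],"twist": [0,0,0]},{"translation": [0,0,-0.92],"twist": [0,0,0]},{"translation": [0,0,-0.935],"twist": [0,0,0]},{"translation": [0,0,-0.947],"twist": [0,0,0]},{"translation": [0,0,-0.947],"twist": [0,0,0]}]'

```text
t: 33.3
ee_pos: [503.7, -282.2, 202.4]
orientation: [1.349, 2.837, -0.0]
ft_force: [-0.2, -0.2, -2.2]
width: 42.0
```

```bash
python3 - <<'E'
from h import *
F=[]
for i in range(4): ctrl.get_image('wrist'); F.append(ctrl.get_obs()['ft_force'])
o=ctrl.get_obs(); print(np.mean(F,0),o['ee_pos'])
E
```

```text
[ 0.04532793  0.49210531 -1.85015122] [ 503.69354718 -282.13888734  202.29440972]
```

>>> send_rows --commands '[{"translation": [0,0,-0.004],"twist": [0,0,0]},{"translation": [0,0,-0.008],"twist": [0,0,0]},{"translation": [0,0,-0.012],"twist": [0,0,0]},{"translation": [0,0,-0.015],"twist": [0,0,0]},{"translation": [0,0,-0.015],"twist": [0,0,0]},{"translation": [0,0,-0.015],"twist": [0,0,0]},{"translation": [0,0,-0.015],"twist": [0,0,0]},{"translation": [0,0,-0.015],"twist": [0,0,0]},{"translation": [0,0,-0.015],"twist": [0,0,0]},{"translation": [0,0,-0.015],"twist": [0,0,0]}]'

```text
t: 34.5
ee_pos: [503.8, -282.4, 201.7]
orientation: [1.349, 2.836, -0.0]
ft_force: [-2.9, 0.9, 11.6]
width: 42.1
```

>>> send_rows --commands '[{"translation": [0,0,0],"twist": [0,0,0]},{"translation": [0,0,0],"twist": [0,0,0]},{"translation": [0,0,0],"twist": [0,0,0]},{"translation": [0,0,0],"twist": [0,0,0]},{"translation": [0,0,0],"twist": [0,0,0]},{"translation": [0,0,0],"twist": [0,0,0]},{"translation": [0,0,0.2],"twist": [0,0,0]},{"translation": [0,0,0.45],"twist": [0,0,0]},{"translation": [0,0,0.7],"twist": [0,0,0]},{"translation": [0,0,0.96],"twist": [0,0,0]}]' --grip -1.0

```text
t: 35.5
ee_pos: [503.4, -282.0, 297.2]
orientation: [-1.349, -2.837, -0.0]
ft_force: [0.4, -0.4, 0.1]
width: 88.0
```

>>> send_rows --commands '[{"translation": [0,0.07,0.1],"twist": [0,0,0]},{"translation": [0,0.15,0.2],"twist": [0,0,0]},{"translation": [0,0.24,0.3],"twist": [0,0,0]},{"translation": [0,0.34,0.4],"twist": [0,0,0]},{"translation": [0,0.44,0.5],"twist": [0,0,0]},{"translation": [0,0.55,0.6],"twist": [0,0,0]},{"translation": [0,0.66,0.7],"twist": [0,0,0]},{"translation": [0,0.77,0.8],"twist": [0,0,0]},{"translation": [0,0.88,0.9],"twist": [0,0,0]},{"translation": [0,1.0,1.0],"twist": [0,0,0]}]'

```text
t: 36.5
ee_pos: [503.6, -181.2, 397.3]
orientation: [1.349, 2.837, -0.0]
ft_force: [-0.4, -1.0, -0.4]
width: 88.2
```

>>> send_rows --commands '[{"translation": [0,0.1,0],"twist": [0,0,0.07]},{"translation": [0,0.2,0],"twist": [0,0,0.14]},{"translation": [0,0.3,0],"twist": [0,0,0.21]},{"translation": [0,0.4,0],"twist": [0,0,0.28]},{"translation": [0,0.5,0],"twist": [0,0,0.35]},{"translation": [0,0.6,0],"twist": [0,0,0.42]},{"translation": [0,0.7,0],"twist": [0,0,0.49]},{"translation": [0,0.8,0],"twist": [0,0,0.56]},{"translation": [0,0.9,0],"twist": [0,0,0.63]},{"translation": [0,1.0,0],"twist": [0,0,0.7]}]'

```text
t: 37.5
ee_pos: [503.6, -81.3, 396.5]
orientation: [0.83, 3.03, 0.0]
ft_force: [0.8, -0.1, -0.6]
width: 88.1
```

```bash
python3 - <<'E'
from h import *
o=ctrl.get_obs(); print(o['t'],o['ee_pos'],o['orientation'],o['ft_force'],o['width'])
grab('top','top6'); grab('scene','scene6')
t=load('top6')[0][180:300,340:440]; s=load('scene6')[0][150:290,80:360]
cv2.imwrite('pics/c8.png',np.hstack([cv2.resize(t,(300,360),interpolation=3),cv2.resize(s,(500,360),interpolation=3)]))
E
```

```text
37.5 [503.60226248 -81.28037494 396.4797669 ] [8.30220704e-01 3.02984122e+00 8.57136944e-06] [ 0.84350927 -0.05953299 -0.55207543] 88.05895367632986
```

View pics/c8.png

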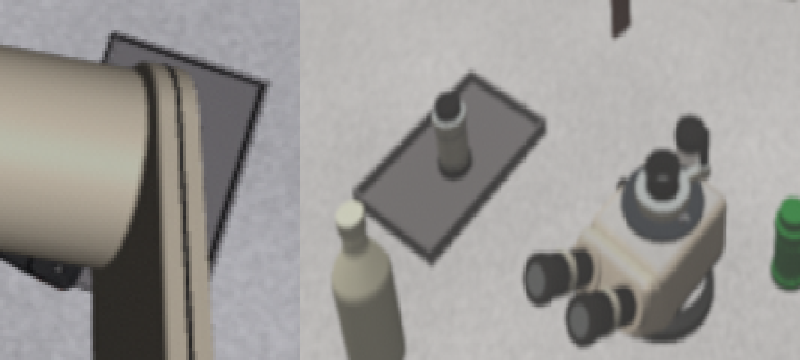

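A stands upright in the tray and the collar is still locked. Now back to B.

>>> send_rows --commands '[{"translation": [-0.005,0.091,0],"twist": [0,0,0.07]},{"translation": [-0.009,0.182,0],"twist": [0,0,0.14]},{"translation": [-0.014,0.273,0],"twist": [0,0,0.21]},{"translation": [-0.018,0.364,0],"twist": [0,0,0.28]},{"translation": [-0.022,0.455,0],"twist": [0,0,0.35]},{"translation": [-0.027,0.546,0],"twist": [0,0,0.42]},{"translation": [-0.032,0.637,0],"twist": [0,0,0.49]},{"translation": [-0.036,0.728,0],"twist": [0,0,0.56]},{"translation": [-0.04,0.82,0],"twist": [0,0,0.63]},{"translation": [-0.045,0.91,0],"twist": [0,0,0.7]}]'

```text
t: 38.6
ee_pos: [499.1, 9.7, 396.5]
orientation: [0.29, 3.128, -0.0]
ft_force: [-0.2, 0.2, -0.5]
width: 88.0
```

>>> send_rows --commands '[{"translation": [-0.005,0.091,0],"twist": [0,0,0.07]},{"translation": [-0.009,0.182,0],"twist": [0,0,0.14]},{"translation": [-0.014,0.273,0],"twist": [0,0,0.21]},{"translation": [-0.018,0.364,0],"twist": [0,0,0.28]},{"translation": [-0.022,0.455,0],"twist": [0,0,0.35]},{"translation": [-0.027,0.546,0],"twist": [0,0,0.42]},{"translation": [-0.032,0.637,0],"twist": [0,0,0.49]},{"translation": [-0.036,0.728,0],"twist": [0,0,0.56]},{"translation": [-0.04,0.82,0],"twist": [0,0,0.63]},{"translation": [-0.045,0.91,0],"twist": [0,0,0.7]}]'

```text
t: 39.6
ee_pos: [494.5, 100.6, 396.5]
orientation: [-0.259, 3.131, 0.0]
ft_force: [0.2, -0.3, 0.1]
width: 88.0
```

>>> send_rows --commands '[{"translation": [-0.005,0.091,0],"twist": [0,0,0]},{"translation": [-0.009,0.182,0],"twist": [0,0,0]},{"translation": [-0.014,0.273,0],"twist": [0,0,0]},{"translation": [-0.018,0.364,0],"twist": [0,0,0]},{"translation": [-0.022,0.455,0],"twist": [0,0,0]},{"translation": [-0.027,0.546,0],"twist": [0,0,0]},{"translation": [-0.032,0.637,0],"twist": [0,0,0]},{"translation": [-0.036,0.728,0],"twist": [0,0,0]},{"translation": [-0.04,0.82,0],"twist": [0,0,0]},{"translation": [-0.045,0.91,0],"twist": [0,0,0]}]'

```text
t: 40.6
ee_pos: [490.0, 191.7, 396.5]
orientation: [-0.255, 3.131, -0.0]
ft_force: [0.7, 0.1, 0.4]
width: 87.7
```

>>> send_rows --commands '[{"translation": [-0.005,0.13,-0.1],"twist": [0,0,0]},{"translation": [-0.009,0.26,-0.2],"twist": [0,0,0]},{"translation": [-0.014,0.39,-0.3],"twist": [0,0,0]},{"translation": [-0.018,0.52,-0.4],"twist": [0,0,0]},{"translation": [-0.022,0.65,-0.5],"twist": [0,0,0]},{"translation": [-0.027,0.78,-0.6],"twist": [0,0,0]},{"translation": [-0.032,0.91,-0.7],"twist": [0,0,0]},{"translation": [-0.036,0.91,-0.8],"twist": [0,0,0]},{"translation": [-0.04,0.91,-0.9],"twist": [0,0,0]},{"translation": [-0.045,0.91,-1.0],"twist": [0,0,0]}]'

```text
t: 41.6
ee_pos: [485.5, 281.6, 295.6]
orientation: [0.254, -3.131, 0.0]
ft_force: [0.0, -0.7, -0.1]
width: 87.7
```

```bash
python3 - <<'E'
from h import *
o=ctrl.get_obs(); print(o['t'],o['ee_pos'],o['orientation'],o['ft_force'],o['width'])
grab('wrist','w7'); t=load('w7')[0]; g=t.max(2)
print(proj('w7',(485.5,282.9,77)))
w=(g[200:275,250:320]>110).astype(np.uint8); n,l,st,ce=cv2.connectedComponentsWithStats(w)
print(st[1:][st[1:,4]>30]+[250,200,0,0,0])
for f in('w4','w7'):
    x=load(f)[0].max(2)[205:260,240:330]; print(f,np.argwhere(x[30]<45)[:,0][[0,-1]]+240 if (x[30]<45).any() else None)
E
```

```text
41.6 [485.4607108  281.57420083 295.58541045] [ 2.54274336e-01 -3.13096369e+00  4.37215150e-04] [ 0.04258822 -0.71509739 -0.07194063] 87.65888756100276
[284.14419525 235.9004174 ]
[[257 203  56  46 636]]
w4 [240 329]
w7 [240 329]
```

B's ring is centred at pixel 285 (predicted 284). Descend, grip, lift.

>>> send_rows --commands '[{"translation": [0,0.01,-0.12],"twist": [0,0,0]},{"translation": [0,0.01,-0.24],"twist": [0,0,0]},{"translation": [0,0.01,-0.36],"twist": [0,0,0]},{"translation": [0,0.01,-0.48],"twist": [0,0,0]},{"translation": [0,0.01,-0.6],"twist": [0,0,0]},{"translation": [0,0.01,-0.7],"twist": [0,0,0]},{"translation": [0,0.01,-0.8],"twist": [0,0,0]},{"translation": [0,0.01,-0.9],"twist": [0,0,0]},{"translation": [0,0.01,-0.95],"twist": [0,0,0]},{"translation": [0,0.01,-0.95],"twist": [0,0,0]}]'

```text
t: 42.65
ee_pos: [485.4, 282.8, 200.6]
orientation: [0.254, -3.13, 0.001]
ft_force: [-0.5, 0.3, -0.6]
width: 87.7
```

>>> send_rows --commands '[{"translation": [0,0,0],"twist": [0,0,0]},{"translation": [0,0,0],"twist": [0,0,0]},{"translation": [0,0,0],"twist": [0,0,0]},{"translation": [0,0,0],"twist": [0,0,0]},{"translation": [0,0,0],"twist": [0,0,0]},{"translation": [0,0,0],"twist": [0,0,0]},{"translation": [0,0,0],"twist": [0,0,0]},{"translation": [0,0,0],"twist": [0,0,0]},{"translation": [0,0,0],"twist": [0,0,0]},{"translation": [0,0,0],"twist": [0,0,0]}]' --grip 1.0

```text
t: 43.65
ee_pos: [485.7, 282.9, 201.6]
orientation: [-0.254, 3.131, 0.0]
ft_force: [0.3, -1.8, 2.9]
width: 42.1
```

>>> send_rows --commands '[{"translation": [0,0,0.1],"twist": [0,0,0]},{"translation": [0,0,0.2],"twist": [0,0,0]},{"translation": [0,0,0.3],"twist": [0,0,0]},{"translation": [0,0,0.4],"twist": [0,0,0]},{"translation": [0,0,0.5],"twist": [0,0,0]},{"translation": [0,0,0.6],"twist": [0,0,0]},{"translation": [0,0,0.7],"twist": [0,0,0]},{"translation": [0,0,0.8],"twist": [0,0,0]},{"translation": [0,0,0.9],"twist": [0,0,0]},{"translation": [0,0,1.0],"twist": [0,0,0]}]'

```text
t: 44.65
ee_pos: [485.6, 282.8, 302.3]
orientation: [0.255, -3.131, 0.0]
ft_force: [0.5, 0.6, -3.8]
width: 42.6
```

```bash
python3 - <<'E'
from h import *
F=[]
for i in range(3): ctrl.get_image('wrist'); F.append(ctrl.get_obs()['ft_force'])
o=ctrl.get_obs(); print(o['t'],np.mean(F,0),o['ee_pos'],o['width'],o['qpos'])
# mouth refine from top0, top3 and scene: dark rim circle fit
for f,z in(('top0',136),('top3',136)):
    t=load(f)[0]; g=cv2.resize(t[190:222,253:285],None,fx=8,fy=8,interpolation=3).max(2)
    w=(g<75).astype(np.uint8); n,l,st,ce=cv2.connectedComponentsWithStats(w); i=1+st[1:,4].argmax()
    c,r=cv2.minEnclosingCircle(np.argwhere(l==i)[:,::-1].astype(np.float32)); u=(np.array(c)+.5)/8-.5+(253,190)
    print(f,u,r/8,ray(f,*u,z), st[i])
# scene rim
s=load('scene3')[0]; g=cv2.resize(s[195:235,265:300],None,fx=8,fy=8,interpolation=3).max(2)
w=(g<60).astype(np.uint8); n,l,st,ce=cv2.connectedComponentsWithStats(w)
for i in range(1,n):
    if st[i,4]>800: b=st[i]/8; print(b[0]+265,b[1]+195,b[2],b[3],'mid u',b[0]+265+b[2]/2-.5)
print(proj('scene3',(576.2,25.7,136)),proj('scene3',(576.2,25.7,116)))
E
```

```text
44.8 [-0.26443148  0.10759118 -2.90765109] [485.7962001  283.00704988 302.26453799] 41.98578417563637 [ 5.06335426e-01  4.71803892e-01  1.83859800e+00 -2.01083830e-05
  8.29697153e-01 -1.22667931e+00]
top0 [269.09303093 206.86441994] 20.448448181152344 [573.96366091  25.2319304  136.        ] [    0     0   256   256 19648]
top3 [269.04768753 206.44309807] 20.14202880859375 [574.92079262  25.33222232 136.        ] [    0     0   256   256 22400]
292.0 204.0 8.0 4.0 mid u 295.5
275.0 210.0 16.0 17.0 mid u 282.5
[283.80805594 211.92752779] [283.81881892 219.49835982]
```

```bash
python3 - <<'E'
from h import *
for f in('top0','top1','top3'):
    t=load(f)[0]; x0,y0=255,192
    g=cv2.resize(t[y0:y0+28,x0:x0+28],None,fx=16,fy=16,interpolation=3); g=cv2.cvtColor(g,6)
    c=np.array([14,14])*16.
    for it in range(5):  # radial outer edge: dark rim -> bright collar, max gradient
        P=[]
        for a in np.linspace(0,2*np.pi,72,endpoint=False):
            r=np.arange(7*16,12*16); x=(c[0]+r*np.cos(a)).astype(int).clip(0,447); y=(c[1]+r*np.sin(a)).astype(int).clip(0,447)
            v=cv2.GaussianBlur(g[y,x].astype(np.float32)[None],(1,1) if 0 else (15,1),0)[0]; d=np.gradient(v); k=d.argmax(); P.append((c[0]+r[k]*np.cos(a),c[1]+r[k]*np.sin(a)))
        e=cv2.fitEllipse(np.array(P,np.float32)); c=np.array(e[0])
    u=c/16+.5/16-.5+(x0,y0); print(f,u,np.array(e[1])/32,ray(f,*u,136).round(1))
# scene: left and right edges of tube at rim rows
s=cv2.cvtColor(load('scene3')[0],6).astype(float)
for y in range(209,219): 
    row=s[y,268:300]; d=np.gradient(row); print(y,268+d[:14].argmin(),268+14+d[14:].argmax(),row.astype(int).tolist())
E
```

```text
top0 [268.89004803 204.97255516] [8.70047474 9.2964201 ] [578.3  25.7 136. ]
top1 [268.86504173 204.97526073] [8.70275402 9.2588625 ] [578.3  25.7 136. ]
top3 [268.92613506 205.01700306] [8.74298    9.25894642] [578.2  25.6 136. ]
209 276 287 [179, 178, 181, 182, 183, 181, 171, 154, 130, 105, 86, 75, 68, 64, 61, 61, 63, 65, 72, 84, 101, 113, 121, 119, 114, 107, 99, 88, 79, 76, 74, 75]
210 275 291 [179, 179, 181, 182, 179, 166, 143, 113, 86, 68, 60, 58, 57, 58, 58, 59, 57, 58, 57, 59, 65, 74, 87, 103, 117, 123, 119, 112, 106, 101, 101, 101]
211 274 291 [179, 181, 183, 183, 174, 146, 108, 77, 61, 59, 58, 58, 59, 59, 59, 60, 59, 59, 58, 58, 58, 60, 65, 82, 107, 124, 127, 125, 122, 121, 120, 120]
212 273 292 [181, 183, 183, 179, 162, 124, 84, 61, 57, 58, 59, 58, 59, 58, 58, 58, 59, 59, 59, 58, 59, 58, 58, 68, 94, 117, 125, 126, 125, 125, 125, 125]
213 273 292 [183, 180, 173, 162, 137, 100, 68, 58, 59, 58, 58, 58, 59, 58, 59, 59, 58, 59, 58, 58, 58, 59, 59, 62, 80, 104, 115, 118, 121, 124, 126, 128]
214 272 292 [176, 165, 146, 129, 106, 79, 61, 58, 58, 58, 58, 58, 58, 58, 58, 58, 57, 58, 58, 58, 59, 59, 59, 59, 71, 91, 100, 105, 114, 124, 134, 142]
215 268 292 [153, 134, 117, 110, 98, 77, 62, 59, 58, 58, 57, 58, 58, 57, 58, 57, 57, 57, 58, 58, 57, 58, 59, 60, 76, 100, 109, 112, 122, 139, 152, 162]
216 273 292 [114, 109, 119, 129, 120, 92, 67, 59, 57, 58, 57, 58, 57, 58, 59, 58, 58, 57, 57, 57, 58, 58, 57, 63, 92, 128, 142, 143, 150, 162, 169, 172]
217 273 292 [94, 115, 143, 158, 147, 113, 76, 61, 58, 58, 58, 59, 61, 66, 68, 67, 67, 63, 61, 58, 58, 58, 57, 67, 107, 149, 166, 168, 168, 169, 169, 164]
218 273 292 [104, 137, 163, 172, 162, 126, 86, 62, 59, 60, 60, 64, 73, 82, 84, 86, 84, 76, 66, 61, 58, 58, 58, 77, 119, 158, 173, 174, 172, 161, 149, 137]
```

```bash
python3 - <<'E'
from h import *
print('deck',ray('top3',269.1,206.8,101),'collar',ray('top3',268.9,205.8,116))
s=cv2.cvtColor(load('scene3')[0],6)
print(s[200:222,280:287].tolist())
R=21
for c in [(576.2,25.7),(575,24.5),(578,25)]:
    U=np.array([proj('scene3',(c[0]+R*np.cos(a),c[1]+R*np.sin(a),136)) for a in np.linspace(0,6.28,60)]); print(c,U.min(0),U.max(0))
E
```

```text
deck [577.84615728  26.03471784 101.        ] collar [578.57004534  26.14070864 116.        ]
[[181, 183, 184, 185, 184, 181, 180], [182, 183, 184, 185, 184, 182, 181], [183, 184, 184, 184, 183, 181, 180], [182, 182, 183, 182, 181, 180, 180], [182, 182, 182, 182, 182, 180, 180], [183, 184, 184, 184, 185, 183, 183], [179, 179, 179, 180, 181, 180, 180], [155, 153, 152, 154, 155, 156, 158], [109, 102, 101, 102, 103, 106, 113], [68, 64, 61, 61, 63, 65, 72], [57, 58, 58, 59, 57, 58, 57], [59, 59, 59, 60, 59, 59, 58], [59, 58, 58, 58, 59, 59, 59], [59, 58, 59, 59, 58, 59, 58], [58, 58, 58, 58, 57, 58, 58], [58, 57, 58, 57, 57, 57, 58], [57, 58, 59, 58, 58, 57, 57], [61, 66, 68, 67, 67, 63, 61], [73, 82, 84, 86, 84, 76, 66], [77, 87, 90, 91, 89, 81, 70], [67, 72, 74, 74, 73, 68, 62], [59, 59, 59, 58, 58, 58, 57]]
(576.2, 25.7) [273.26354831 205.21394415] [294.35377238 218.84138737]
(575, 24.5) [272.85644675 204.74943725] [293.92367651 218.34752086]
(578, 25) [272.66997908 205.70188603] [293.78356186 219.36000175]
```

>>> send_rows --commands '[{"translation": [0.03,-0.086,0.1],"twist": [0,0,0]},{"translation": [0.06,-0.172,0.2],"twist": [0,0,0]},{"translation": [0.09,-0.258,0.3],"twist": [0,0,0]},{"translation": [0.12,-0.344,0.4],"twist": [0,0,0]},{"translation": [0.15,-0.43,0.5],"twist": [0,0,0]},{"translation": [0.18,-0.516,0.6],"twist": [0,0,0]},{"translation": [0.21,-0.602,0.7],"twist": [0,0,0]},{"translation": [0.24,-0.688,0.8],"twist": [0,0,0]},{"translation": [0.27,-0.774,0.9],"twist": [0,0,0]},{"translation": [0.31,-0.86,1.0],"twist": [0,0,0]}]'

```text
t: 45.8
ee_pos: [516.7, 196.1, 402.3]
orientation: [0.255, -3.131, 0.0]
ft_force: [0.2, -0.1, -4.5]
width: 42.2
```

>>> send_rows --commands '[{"translation": [0.03,-0.086,0],"twist": [0,0,0]},{"translation": [0.06,-0.172,0],"twist": [0,0,0]},{"translation": [0.09,-0.258,0],"twist": [0,0,0]},{"translation": [0.12,-0.344,0],"twist": [0,0,0]},{"translation": [0.15,-0.43,0],"twist": [0,0,0]},{"translation": [0.18,-0.516,0],"twist": [0,0,0]},{"translation": [0.21,-0.602,0],"twist": [0,0,0]},{"translation": [0.24,-0.688,0],"twist": [0,0,0]},{"translation": [0.27,-0.774,0],"twist": [0,0,0]},{"translation": [0.31,-0.86,0],"twist": [0,0,0]}]'

```text
t: 46.8
ee_pos: [547.8, 110.1, 401.5]
orientation: [0.254, -3.131, 0.0]
ft_force: [0.6, 0.2, -3.6]
width: 42.1
```

>>> send_rows --commands '[{"translation": [0.03,-0.1,0],"twist": [0,0,0]},{"translation": [0.07,-0.2,0],"twist": [0,0,0]},{"translation": [0.1,-0.3,0],"twist": [0,0,0]},{"translation": [0.14,-0.4,0],"twist": [0,0,0]},{"translation": [0.18,-0.5,0],"twist": [0,0,0]},{"translation": [0.22,-0.6,0],"twist": [0,0,0]},{"translation": [0.25,-0.7,0],"twist": [0,0,0]},{"translation": [0.28,-0.8,0],"twist": [0,0,0]},{"translation": [0.305,-0.86,0],"twist": [0,0,0]},{"translation": [0.305,-0.86,0],"twist": [0,0,0]}]'

```text
t: 47.8
ee_pos: [578.4, 24.0, 401.4]
orientation: [-0.253, 3.131, -0.0]
ft_force: [0.4, 0.4, -3.5]
width: 42.0
```

>>> send_rows --commands '[{"translation": [0,0,-0.05],"twist": [0,0,0]},{"translation": [0,0,-0.1],"twist": [0,0,0]},{"translation": [0,0,-0.15],"twist": [0,0,0]},{"translation": [0,0,-0.2],"twist": [0,0,0]},{"translation": [0,0,-0.25],"twist": [0,0,0]},{"translation": [0,0,-0.3],"twist": [0,0,0]},{"translation": [0,0,-0.34],"twist": [0,0,0]},{"translation": [0,0,-0.37],"twist": [0,0,0]},{"translation": [0,0,-0.37],"twist": [0,0,0]},{"translation": [0,0,-0.37],"twist": [0,0,0]}]'

```text
t: 48.8
ee_pos: [578.2, 24.9, 364.5]
orientation: [-0.254, 3.131, -0.0]
ft_force: [0.1, -0.3, -3.5]
width: 41.7
```

```bash
python3 - <<'E'
from h import *
o=ctrl.get_obs(); print(o['t'],o['ee_pos'],o['orientation'],o['ft_force'],o['width'],o['qpos'])
grab('scene','scene8'); grab('wrist','w8'); grab('top','top8')
s=load('scene8')[0]
for z,R in((136,21),(166,22.5),(176,22.5)):
    U=np.array([proj('scene8',(578+R*np.cos(a),25+R*np.sin(a),z)) for a in np.linspace(0,6.28,60)]); print(z,U.min(0),U.max(0))
v=cv2.resize(s[150:260,225:345],(480,440),interpolation=3)
u=proj('scene8',(578,25,136)); cv2.drawMarker(v,tuple(map(int,(u-(225,150)+.5)*4)),(0,0,255),0,12,1)
u=proj('scene8',(578,25,166)); cv2.drawMarker(v,tuple(map(int,(u-(225,150)+.5)*4)),(0,255,0),0,12,1)
cv2.imwrite('pics/c9.png',np.hstack([v,cv2.resize(load('w8')[0][100:400,180:380],(293,440))]))
E
```

```text
48.8 [578.17019449  24.87471781 364.53735727] [-2.54407737e-01  3.13114327e+00 -4.26978270e-06] [ 0.11811546 -0.31259999 -3.45288295] 41.690630251111706 [ 2.24309631e-02  4.05350040e-01  1.76524673e+00  6.01244628e-06
  9.70864974e-01 -1.71051407e+00]
136 [272.66997908 205.70188603] [293.78356186 219.36000175]
166 [271.67869763 193.57949968] [294.72050482 208.09376445]
176 [271.59769004 189.60135635] [294.78279977 204.07138891]
```

View pics/c9.png

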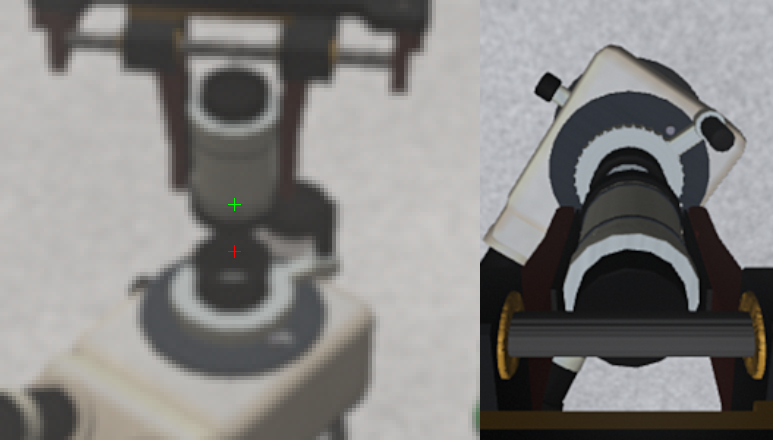

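The adapter is upright over the tube, coaxial in both scene (233 vs 232 px) and wrist views, with a clear gap and the lever still on the mark. One numeric check of centring along the wrist camera's depth.

```bash
python3 - <<'E'
from h import *
g=cv2.cvtColor(load('w8')[0],6)
A=np.linspace(0,6.28,90)
def ext(c,R,z): U=np.array([proj('w8',(c[0]+R*np.cos(a),c[1]+R*np.sin(a),z)) for a in A]); return U.min(0).round(1),U.max(0).round(1)
for c in((578,25),(574,25),(582,25),(578,29)): print(c,'rim136',ext(c,21,136),'collar116',ext(c,30,116),'deck101',ext(c,48,101),'ad.collar',ext(c,21.5,166+62))
print('col 282 v150-240',g[150:240,282].tolist())
for v in(190,205): print('row',v,g[v,220:345].tolist())
print('row 280',g[290,225:340].tolist())
E
```

```text
(578, 25) rim136 (array([254.6, 203.4]), array([310.4, 255.8])) collar116 (array([245.9, 185.7]), array([319.2, 255.2])) deck101 (array([227.2, 160.4]), array([338. , 266.2])) ad.collar (array([234.7, 258.1]), array([329.4, 340.7]))
(574, 25) rim136 (array([255.3, 198.2]), array([311.4, 251.1])) collar116 (array([246.5, 180.8]), array([320.2, 251. ])) deck101 (array([227.7, 155.6]), array([339. , 262.3])) ad.collar (array([235.7, 249.7]), array([331.3, 333.7]))
(582, 25) rim136 (array([253.9, 208.5]), array([309.4, 260.4])) collar116 (array([245.3, 190.6]), array([318.3, 259.5])) deck101 (array([226.7, 165.2]), array([337. , 270.1])) ad.collar (array([233.7, 266.3]), array([327.6, 347.5]))
(578, 29) rim136 (array([259.9, 204.2]), array([315.6, 256.5])) collar116 (array([250.8, 186.5]), array([324. , 255.9])) deck101 (array([231.8, 161.2]), array([342.5, 266.8])) ad.collar (array([243.4, 259.4]), array([338.1, 341.8]))
col 282 v150-240 [176, 177, 180, 178, 180, 178, 179, 179, 179, 179, 186, 158, 82, 42, 53, 53, 54, 54, 54, 53, 54, 53, 53, 53, 53, 53, 52, 52, 50, 52, 51, 52, 53, 50, 56
[... 1159 characters left out ...]
 175, 170, 169, 170, 170, 171, 170, 169, 168, 170, 170, 170, 169, 168, 171, 168, 144, 124, 86, 45, 47, 50, 52, 53, 52, 51, 53, 54, 54, 54, 53, 54, 54, 53, 53, 46, 74, 151, 181, 175, 175, 176, 176, 176, 177, 179]
row 280 [23, 23, 23, 24, 23, 19, 16, 16, 16, 16, 15, 12, 21, 116, 171, 177, 172, 172, 170, 168, 170, 171, 177, 178, 108, 0, 12, 14, 15, 14, 16, 16, 16, 16, 19, 23, 23, 24, 21, 22, 22, 20, 21, 20, 22, 20, 23, 21, 20, 21, 20, 22, 21, 22, 21, 20, 21, 20, 21, 21, 21, 23, 22, 20, 23, 21, 21, 21, 21, 22, 21, 21, 22, 21, 21, 21, 22, 23, 22, 22, 21, 21, 18, 16, 15, 16, 15, 15, 15, 15, 10, 0, 99, 167, 176, 170, 167, 168, 167, 165, 161, 162, 171, 142, 64, 9, 17, 18, 19, 18, 16, 22, 26, 25, 25]
```

Deck and collar edges lie 1 px from the prediction, so the tube axis is within about 1 mm of the adapter's. Handing in.

```bash
python3 -c "
from workcell import ctrl
print(ctrl.close_job()); o=ctrl.get_obs(); print(o['t'],o['ee_pos'],o['ft_force'],o['width'])"
```

```text
the job is handed in; nothing more can be done
None
the job is handed in; nothing more can be done
```

The job is done and handed in at about 49 s, with the lens-bearing adapter still held above the photo tube.

- **Collar:** I turned it by its pin until it met the end stop, where the push rose to about 21 N and the pin barely moved further. The top view showed the lever over the long mark, and it was still there in the last pictures.
- **Hefting:** The adapter nearer the robot weighed 3.6 N, or 2.9 N on the second lift; I put this down to force-sensor noise. The other weighed 1.6 N. The lighter, empty one stands upright in the middle of the grey tray, released.
- **Final hold:** The heavier one is held upright, its underside about 30 mm above the mouth. The wrist view put the tube axis within about 1 mm of the adapter's. The wrist force showed only the adapter's weight.

**Checks that disagreed:**
- The gripper read about 42 mm on the 40 mm tube.
- My estimates of the tube centre from different views differed by 2–4 mm; the last wrist check settled it.
- One set of moves was refused for missing twists, and nothing moved.
- Setting the empty adapter down pressed the tray floor with a brief 12 N.

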